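# Square a glued model house in the gluing jig

### The arm

A 6-joint arm with a two-finger parallel gripper is mounted at the origin on the work surface. World frame = base frame: x ahead of the robot, y to its left, z up, the work surface at z = 0. Lengths are in m, angles in degrees, forces in N, time in s.
With the tool pointing down it reaches from about 0.35 to 0.875 m from the base axis. Payload 4.2 kg.
Tool frame: the origin (TCP) lies on the centre line of the jaws, within the pads' length; the fingertips stand 22 mm ahead of it and the grasp point (between the pads) lies 3 mm ahead of it; z points along the fingers, y is the line along which they close (so a half turn about z gives the same grasp; the last joint's range is limited). The gripper opens to 85 mm and grips with 20 to 120 N. Pads are 22 mm wide; open, the fingers measure 114 mm over their backs; the gripper's body (76 mm by 85 mm) begins 54 mm behind the grasp point. The pads swing forward as they close: fully open they stand 13 mm farther back than shut.
Start: joints at [81.624, 22.042, 0.453, 0, -68.411, -14.817], TCP at [0.246, 0.574, 0.253] pointing down, gripper open.
Joint ranges: [-179.83, 179.83], [-69.29, 118.12], [-61.27, 80.66], [-181.25, 117.63], [-171.15, -9.14], [-177.46, 177.46]. Speed limits (degrees/s): [159.86, 159.86, 180, 180, 180, 180].

### API

Orientations are given as [roll, pitch, yaw] about the fixed x, y, z axes, in that order (R = Rz(yaw) Ry(pitch) Rx(roll)).
In Python, from station import robot gives the robot as it stands. Calls block until the motion is done:
- robot.move_ptp(position, orientation): joint-space move of the TCP to a pose.
- robot.move_linear(position, frame=None, feed=0.15): straight line of the TCP; frame=None keeps the orientation; feed is the mean speed in m/s.
- robot.set_joints(angles): joint-space move.
- robot.ungrasp() and robot.grasp(): open the fingers fully, or close them until they stop; the grip force is fixed at half the most.
- robot.wait(seconds).
- robot.solve_ik(position, orientation): joint angles nearest the present ones, or None.
- robot.grab_frame(name): name is "scene" or "top"; returns (picture, depth): 420x560x3 uint8, red, green, blue; 420x560 float32, m along the optical axis (not along the pixel's ray), 0 where there is no reading.
- robot.camera_info(name): a dict with "vfov" (degrees; the focal length in pixels is half the picture's height over the tangent of half this angle, whatever the lens; pixels are square), "cx", "cy" (the principal point, pixels), "R" (3x3) and "t" (3): a world point X has camera coordinates R X + t. Camera axes: x right, y down, z forward; pixel columns grow to the right and rows downward; lengths in m; the calibration is good to about 2 mm. A picture is of the moment at which its call begins. camera_info takes no time and is no camera call.
A pose or a line that the arm cannot do raises robot.PlanningError and nothing moves.
- robot.finish_job(): hands the job in; it is judged then, once.
Readings, each from a call of its own:
- robot.get_time_s(): time.
- robot.get_qpos(): joint angles.
- robot.get_joint_velocities(): joint speeds.
- robot.get_tau(): joint torques, N m.
- robot.get_tool_pos(): TCP position.
- robot.get_eef_rot(): TCP orientation.
- robot.get_contact_force(): force on the tool from outside, world axes, zero at the start.
- robot.get_moment(): the same for the moment, N m.
- robot.get_width(): finger opening in m.
- robot.get_gripper_force(): force on a finger pad.
Only numpy, scipy, OpenCV 4.12 (cv2) and the standard library are available. Lean on these libraries where they do the work, as an engineer would, in place of code of your own. Each camera call takes 0.05 s, during which the arm holds its last target. There are 200 camera calls.

### The job

The walls of the little white model house have just been glued. Gently push the house along the plywood gluing jig until it sits square in the corner, touching both aluminium fences, and push the drilled steel block flat up against the middle of the house's door wall, to back that wall up while the glue sets. Only push with the fingers: the house and the block stay down on the jig, neither lifted nor tipped, and the glue bottle and cardboard tubes stay where they are.

Things in the scene. Friction and masses are not known exactly. Their poses are not given: they have to be found in the camera images.
- jig: Gluing jig, fixed to the bench: plywood base 18 mm thick, 320 (x) by 340 mm (y), with two straight aluminium angle fences 3 mm thick, 25 mm above the plywood, at right angles along its far and left edges; its near and right edges are open. Origin on the bench (z = 0), within 5 mm of the base's centre; x points away from the robot, y to its left, z up; turned up to 0.25 rad.
- jig_corner (a point): Corner of the jig, on the plywood, where the inner faces of both fences would meet; 115 mm in x and 140 mm in y from the jig's origin, axes as the jig's. The far fence's inner face runs from here along -y (from 12 to 247 mm away), the left fence's along -x (from 12 to 212 mm away).
- house: White model house, loose on the jig: one storey, no roof, a rigid open-topped box 80 (x) by 110 (y) by 60 mm high outside, walls 6 mm, about 0.15 kg, slides at 0.5 to 2 N. Origin: centre of its underside; x and y those of the jig but up to 0.2 rad off. Squared in the corner, its origin is 40 mm in x and 55 mm in y short of the jig's corner. Windows lie 24 to 46 mm up in all walls.
- door_wall (a point): Foot of the middle of the house's door wall, on its outer face: the near wall, 110 mm long, at x = -40 mm from the house's origin. It has a door opening 18 mm wide, 46 mm high, centred 26 mm to the left (+y) of this point, and a window 34 mm wide 24 mm to the right. Axes as the house's.
- block: Drilled steel set-up block, loose, lying flat on the jig between the robot and the house's final place: 51 (x) by 76 (y) by 25 mm high, 0.55 to 0.9 kg, takes 2.5 to 6.5 N to slide. Origin: centre of its underside; its x points away from the robot, up to 0.25 rad off the jig's x. It ends with its 76 mm long far face (x = +25.4 mm) against the door wall.
- tube_a: Bystander: piece of cardboard tube standing on the near right corner of the jig, 38 mm across, 50 mm high. Origin: centre of its underside.
- tube_b: Bystander: piece of cardboard tube standing on the bench to the right of the jig, 38 mm across, 50 mm high. Origin: centre of its underside.
- glue: Bystander: white glue bottle with an orange cap, standing on the bench to the left of the jig, 52 mm across, 130 mm high. Origin: centre of its underside.

How it is judged:
By the outcome, as a careful person would: the job done as asked, in the order asked, and still so for the second after the job is handed in, with the robot touching nothing.
It also fails if it takes over 51 s, if anything falls off the work surface, if the arm or the gripper's body presses on something with over 40 N, if the wrist force passes 120 N, or if a joint passes its speed limit or range.

## Working session

There is one attempt and no reset: what is moved stays moved. The work goes in short steps, each a Python script; the robot and the scene stay as the last script left them, time stands still between calls to the robot, and variables do not carry over. Pictures are saved under pics/ and viewed, at most 10 in all, crops included, and the job is handed in when it is done.

```bash
mkdir -p pics; ls; python3 - <<'E'
from station import robot
import cv2,numpy as np
for n in ("scene","top"):
    p,d=robot.grab_frame(n); c=robot.camera_info(n)
    np.savez(f"pics/{n}0.npz",p=p,d=d,**{k:np.array(c[k]) for k in("vfov","cx","cy","R","t")})
    cv2.imwrite(f"pics/{n}0.png",p[:,:,::-1]); print(n,c)
E
```

```text
pics
scene {'vfov': 54.26234745041254, 'cx': 280.86180892390473, 'cy': 213.82154445140955, 'R': array([[ 0.51773661,  0.85541398, -0.01468755],
       [ 0.63210264, -0.39403437, -0.66722048],
       [-0.57653713,  0.33616043, -0.74471545]]), 't': array([-0.30628382, -0.32810274,  1.17796688])}
top {'vfov': 48.920189863754636, 'cx': 275.5859949359447, 'cy': 210.19334708837275, 'R': array([[-0.00698122, -0.99995044,  0.00709768],
       [-0.99642235,  0.00635841, -0.08427381],
       [ 0.0842245 , -0.00766062, -0.99641736]]), 't': array([-0.02372102,  0.59174056,  1.05936832])}
```

View pics/top0.png

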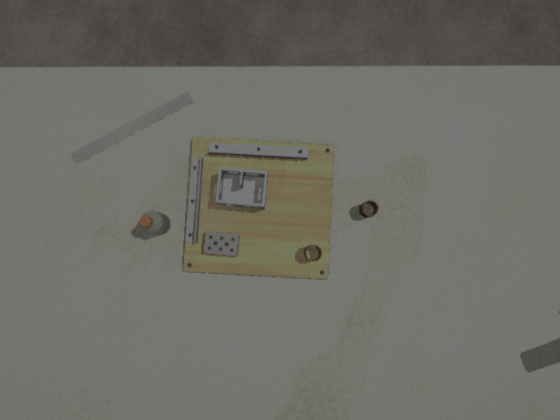

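View pics/scene0.png

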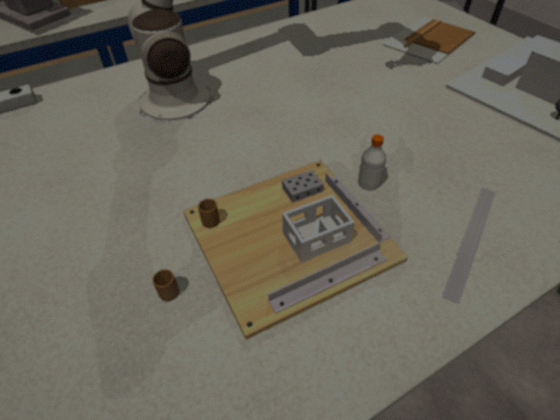

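The top view shows the jig (about u 185–333, v 138–278), the house at about (242,189), the block at (222,243), tube_a at (313,253), tube_b at (368,209) and the glue at (150,223). Next I'll enlarge crops of both views.

```bash
python3 - <<'E'
import cv2,numpy as np
p=np.load("pics/top0.npz")["p"][128:288,172:345,::-1]
p=cv2.resize(cv2.convertScaleAbs(p,alpha=1.5),None,fx=3.7,fy=3.7,interpolation=cv2.INTER_CUBIC)
for i in range(180,345,20): cv2.putText(p,str(i),(int((i-172)*3.7),10),0,.35,(0,0,255)); cv2.line(p,(int((i-172+.5)*3.7),12),(int((i-172+.5)*3.7),20),(0,0,255))
for i in range(140,288,20): cv2.putText(p,str(i),(610,int((i-128)*3.7)),0,.35,(0,0,255))
cv2.imwrite("pics/c0.png",p)
E
```

```text
(no output)
```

View pics/c0.png

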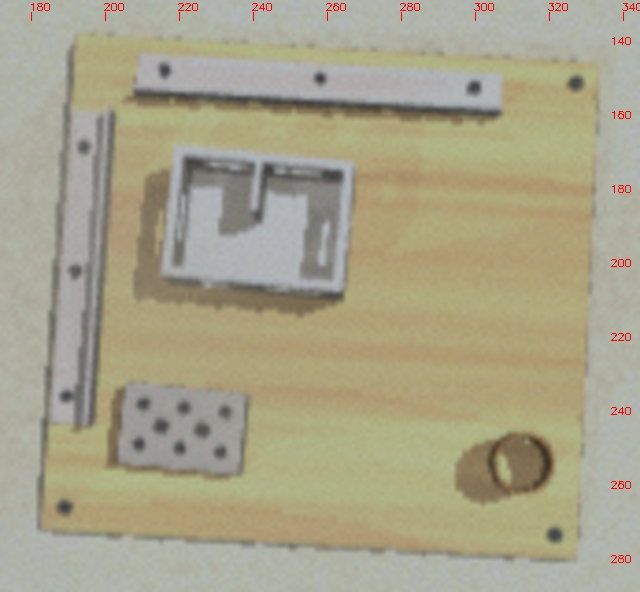

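The crop shows plywood corners at about (75,35), (598,63), (577,560) and (40,530). House rim corners are at (177,146), (355,160), (345,290) and (163,278). Block top corners are at (126,382), (248,394), (240,476) and (117,465). I'll convert these to world coordinates and check them against the given sizes.

```bash
cat > h.py <<'E'
import numpy as np,cv2
def pix2world(uv,z,c):
    f=210/np.tan(np.radians(float(c["vfov"]))/2); uv=np.atleast_2d(uv).astype(float)
    R,t=np.array(c["R"]),np.array(c["t"])
    d=np.c_[(uv[:,0]-c["cx"])/f,(uv[:,1]-c["cy"])/f,np.ones(len(uv))]@R
    o=-R.T@t
    return (o+d*((z-o[2])/d[:,2])[:,None])[:,:2]
def crop2pix(p,s=3.7,o=(172,128)): return (np.array(p,float)+.5)/s-.5+np.array(o)
def rect(P):  # TL,TR,BR,BL in image -> centre, size x,y, yaw deg
    P=np.array(P); y=(P[0]-P[1]+P[3]-P[2])/2; x=(P[0]-P[3]+P[1]-P[2])/2
    return P.mean(0).round(4),np.linalg.norm(x).round(4),np.linalg.norm(y).round(4),np.degrees([np.arctan2(x[1],x[0]),np.arctan2(-y[0],y[1])]).round(2)
E
python3 - <<'E'
from h import *
c=np.load("pics/top0.npz")
W=lambda p,z:pix2world(crop2pix(p),z,c)
J=rect(W([(75,35),(598,63),(577,560),(40,530)],.018));print("jig",J)
print("house",rect(W([(177,146),(355,160),(345,290),(163,278)],.078)))
print("block",rect(W([(126,382),(248,394),(240,476),(117,465)],.043)))
print("tubea",W([(522,461)],.068),"far edge",W([(135,92),(500,110)],.043),"left",W([(110,112),(91,425)],.043))
print("glue",pix2world([(148,222)],.13,c),"tubeb",pix2world([(369,208)],.05,c))
a=np.radians(J[3].mean());x=np.array([np.cos(a),np.sin(a)]);y=np.array([-x[1],x[0]])
print("corner nominal",J[0]+.115*x+.14*y)
# depth check
f=210/np.tan(np.radians(float(c["vfov"]))/2)
for u,v in [(300,200),(222,243),(228,188)]:
    d=c["d"][v,u];P=np.array([(u-c["cx"])/f*d,(v-c["cy"])/f*d,d]);print((c["R"].T@(P-c["t"])).round(4))
E
```

```text
jig (array([0.5998, 0.0118]), np.float64(0.3188), np.float64(0.3392), array([-3.44, -3.51]))
house (array([0.6406, 0.0479]), np.float64(0.0803), np.float64(0.1094), array([-5.24, -4.51]))
block (array([0.5139, 0.0982]), np.float64(0.0512), np.float64(0.0763), array([-5.73, -5.75]))
tubea [[ 0.49292596 -0.10984574]] far edge [[ 0.72608858  0.12886469]
 [ 0.71331267 -0.10117619]] left [[0.71340142 0.14452134]
 [0.51685183 0.15499776]]
glue [[0.55939249 0.24279051]] tubeb [[ 0.59315102 -0.24228131]]
corner nominal [0.72307438 0.14457209]
[ 0.6162 -0.0858  0.0168]
[0.5153 0.0958 0.0441]
[0.6452 0.0844 0.0222]
```

Sizes and heights agree. The jig yaw is about -3.3° and the corner is near (0.727, 0.144). The house needs about +41 mm in x and +46 mm in y, and the block is already nearly in line. I'll push the house in +y first, with closed fingers.

```bash
cat >> h.py <<'E'
JY=-3.3
a=np.radians(JY); XJ=np.array([np.cos(a),np.sin(a)]); YJ=np.array([-XJ[1],XJ[0]])
C=np.array([.727,.1438])
def push(robot,direction,dist,step,limit,f0,feed=.03,need=1):
    """step along direction until the resisting force passes limit; returns travel and forces"""
    s=np.array(robot.get_tool_pos()); log=[]; n=0; k=0
    while k<dist-1e-6:
        k=min(k+step,dist); p=s.copy(); p[:2]+=direction*k
        robot.move_linear(p,feed=feed)
        F=np.array(robot.get_contact_force())-f0; log.append((round(k*1000,1),round(float(-F[:2]@direction),1)))
        if log[-1][1]>limit:
            n+=1
            if n>=need: break
    return k,log
E
python3 - <<'E'
from station import robot
from h import *
H=np.array([.6406,.0479])
st=H-.095*YJ
robot.grasp()
print(robot.get_time_s(),robot.get_width())
o=[180,0,JY+90]
q=robot.solve_ik([*st,.12],o); print(q)
robot.move_ptp([*st,.12],o)
robot.move_linear([*st,.044],feed=.1)
f0=np.array(robot.get_contact_force()); robot.wait(.1); print(f0,robot.get_contact_force(),robot.get_time_s(),robot.get_tool_pos())
p,d=robot.grab_frame("scene"); cv2.imwrite("pics/s1.png",cv2.resize(p[130:350,140:420,::-1],None,fx=2.5,fy=2.5,interpolation=cv2.INTER_CUBIC))
E
```

```text
0.8667 6.371623458740152e-05
[ 10.30474905  29.78648489  -7.43858903   0.         -52.77492609
 166.39525095]
[ 0.2498921  -0.35377524  0.78814023] [-0.7890906  -0.68491772  0.44154305] 4.5417 [ 0.63576579 -0.04683123  0.0449622 ]
```

View pics/s1.png

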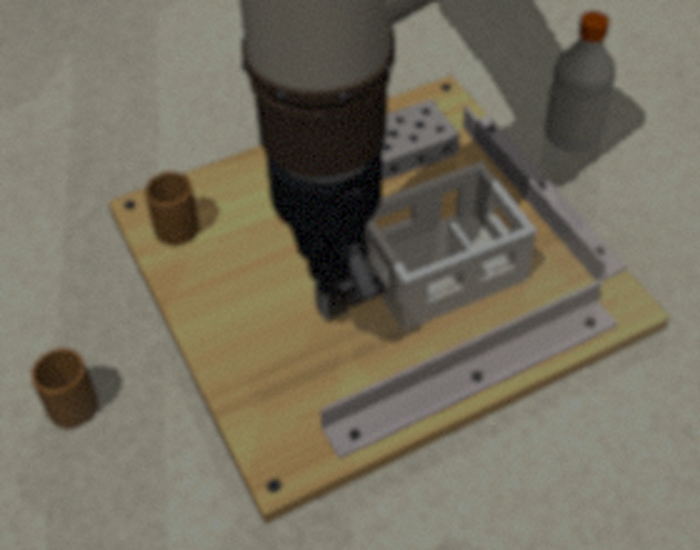

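The fingers stand just to the right of the house at crop (335,290), clear of everything and just above the plywood. The force noise is about ±1 N.

```bash
python3 - <<'E'
from station import robot
from h import *
f0=np.mean([np.array(robot.get_contact_force()) for _ in range(5)],0)
print(f0,push(robot,YJ,.063,.021,6,f0,feed=.05))
print(push(robot,YJ,.020,.002,4.,f0,feed=.02,need=1))
F=[];
for _ in range(3): robot.wait(.1);F.append(np.array(robot.get_contact_force())-f0)
print(np.mean(F,0),robot.get_tool_pos(),robot.get_time_s())
p,d=robot.grab_frame("top"); cv2.imwrite("pics/t2.png",cv2.resize(cv2.convertScaleAbs(p[128:288,172:345,::-1],alpha=1.5),None,fx=3.7,fy=3.7,interpolation=cv2.INTER_CUBIC))
E
```

```text
[ 0.40400994 -0.79493643  1.08718467] (0.063, [(21.0, -0.0), (42.0, -0.7), (63.0, -0.8)])
(0.012, [(2.0, -0.4), (4.0, -0.4), (6.0, -0.3), (8.0, -0.7), (10.0, 3.1), (12.0, 10.8)])
[ -0.97804395 -10.30978491   1.66239261] [0.63938732 0.02558193 0.04522885] 8.125
```

View pics/t2.png

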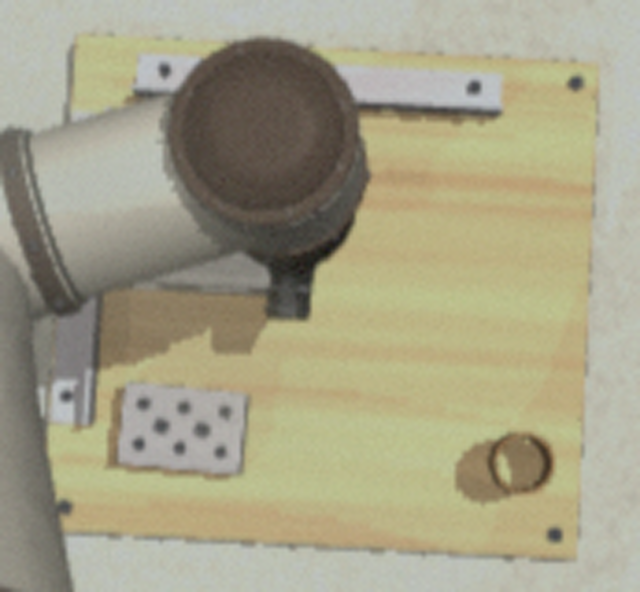

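The house stopped against the left fence at 10 N, where predicted. Next is the +x push with closed fingers at the solid middle of the door wall, then a move to behind the block and a check picture.

```bash
python3 - <<'E'
from station import robot
from h import *
p=np.array(robot.get_tool_pos())
H=p[:2]+.066*YJ; print("house est",H)
robot.move_linear([*(p[:2]-.012*YJ),.044],feed=.08)
robot.move_linear([*(p[:2]-.012*YJ),.11],feed=.2)
o=[180,0,JY]
st=H-.072*XJ
robot.move_ptp([*st,.11],o)
robot.move_linear([*st,.044],feed=.12); robot.wait(.1)
f0=np.mean([np.array(robot.get_contact_force()) for _ in range(5)],0)
b=np.radians(JY+1.5); D=np.array([np.cos(b),np.sin(b)])
print(robot.get_time_s(),f0,push(robot,D,.052,.026,6,f0,feed=.05))
print(push(robot,D,.02,.0015,4.,f0,feed=.02))
print(robot.get_tool_pos(),np.array(robot.get_contact_force())-f0)
e=np.array(robot.get_tool_pos())
robot.move_linear([*(e[:2]-.015*XJ),.044],feed=.08)
robot.move_linear([*(e[:2]-.015*XJ),.11],feed=.2)
robot.move_ptp([.4628,.1033,.11],o)
print(robot.get_time_s())
p,d=robot.grab_frame("top"); cv2.imwrite("pics/t3.png",cv2.resize(cv2.convertScaleAbs(p[128:288,172:345,::-1],alpha=1.5),None,fx=3.7,fy=3.7,interpolation=cv2.INTER_CUBIC))
E
```

```text
house est [0.64318485 0.09148704]
11.3333 [-0.28660844 -0.85773551 -0.22916667] (0.052, [(26.0, -0.3), (52.0, 0.3)])
(0.010499999999999999, [(1.5, 0.5), (3.0, 1.8), (4.5, 1.2), (6.0, 1.7), (7.5, 1.2), (9.0, 0.9), (10.5, 4.7)])
[0.63391053 0.09403439 0.04480243] [-4.71612797  0.72643107  2.74436513]
15.9667
```

View pics/t3.png

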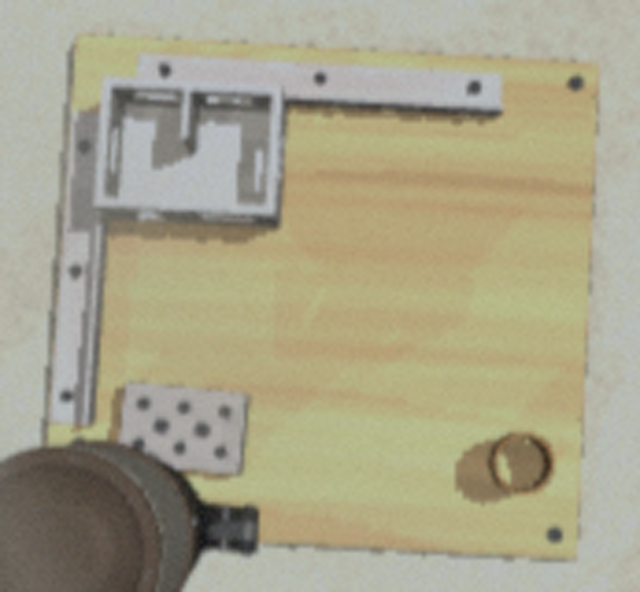

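The house now sits in the corner. Its rim corners are at crop (103,79), (284,88), (278,221) and (94,210), and the block hasn't moved. Next I'll check the house numerically and push the block.

```bash
python3 - <<'E'
from station import robot
from h import *
c=robot.camera_info("top")
r=rect(pix2world(crop2pix([(103,79),(284,88),(278,221),(94,210)]),.078,c)); print(r, "expect", C-.04*XJ-.055*YJ)
assert abs(r[3].mean()-JY)<1.5
robot.move_linear([.4628,.1033,.044],feed=.12); robot.wait(.1)
f0=np.mean([np.array(robot.get_contact_force()) for _ in range(5)],0)
D=np.array([.6200,.0950])-np.array([.5139,.0982]); D/=np.linalg.norm(D)
print(push(robot,D,.09,.03,25,f0,feed=.06))
print(robot.get_tool_pos(),robot.get_time_s())
p,d=robot.grab_frame("top"); cv2.imwrite("pics/t4.png",cv2.resize(cv2.convertScaleAbs(p[128:288,172:345,::-1],alpha=1.5),None,fx=3.7,fy=3.7,interpolation=cv2.INTER_CUBIC))
E
```

```text
(array([0.6831, 0.0905]), np.float64(0.0813), np.float64(0.1111), array([-3.07, -3.5 ])) expect [0.68390031 0.09119376]
(0.09, [(30.0, 6.1), (60.0, 2.4), (90.0, 0.3)])
[0.55478677 0.10141679 0.04515997] 18.775
```

View pics/t4.png

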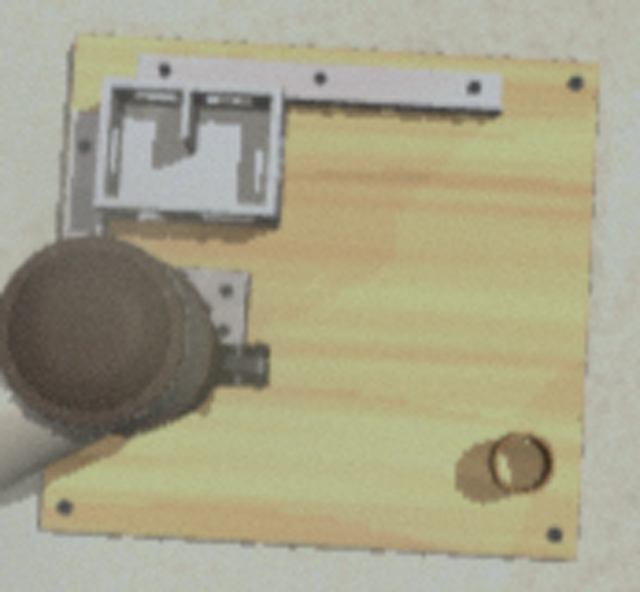

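The block has moved straight and is still square, with its far-right corner at crop (250,271). About 28 mm remain. I'll push gently until contact, back off and check.

```bash
python3 - <<'E'
from station import robot
from h import *
c=robot.camera_info("top")
tr=pix2world(crop2pix([(250,271)]),.043,c)[0]; B=tr-.0254*XJ+.038*YJ; T=C-.04*XJ-.055*YJ-.0654*XJ
print("block",B,"target",T,"remaining jig x,y",(T-B)@XJ,(T-B)@YJ)
b=T-B; b/=np.linalg.norm(b); D=b if abs(b@YJ)<.12 else XJ
f0=np.array([-.2,-.8,.3])
print(push(robot,D,.022,.011,20,f0,feed=.04))
print(push(robot,D,.014,.0015,9.,f0,feed=.02))
e=np.array(robot.get_tool_pos()); print(e,robot.get_time_s())
robot.move_linear([*(e[:2]-.02*XJ),.044],feed=.08)
robot.move_linear([*(e[:2]-.02*XJ),.12],feed=.2)
robot.move_ptp([.40,.02,.2],[180,0,JY])
print(robot.get_time_s())
for n in ("top","scene"):
    p,d=robot.grab_frame(n); cv2.imwrite(f"pics/{n}5raw.png",p[:,:,::-1])
    q=p[138:238,180:280] if n=="top" else p[150:310,240:410]
    k=6 if n=="top" else 3.5
    cv2.imwrite(f"pics/{n}5.png",cv2.resize(cv2.convertScaleAbs(q[:,:,::-1],alpha=1.5),None,fx=k,fy=k,interpolation=cv2.INTER_CUBIC))
E
```

```text
block [0.58903797 0.09585451] target [0.61860875 0.09495845] remaining jig x,y 0.02957332680401472 0.0008076389179838488
(0.022, [(11.0, 4.1), (22.0, 2.3)])
(0.013499999999999998, [(1.5, 6.0), (3.0, 6.2), (4.5, 5.2), (6.0, 6.7), (7.5, 6.0), (9.0, 6.8), (10.5, 6.2), (12.0, 9.0), (13.5, 12.5)])
[0.58624815 0.0998732  0.0451323 ] 21.95
23.7583
```

View pics/top5.png

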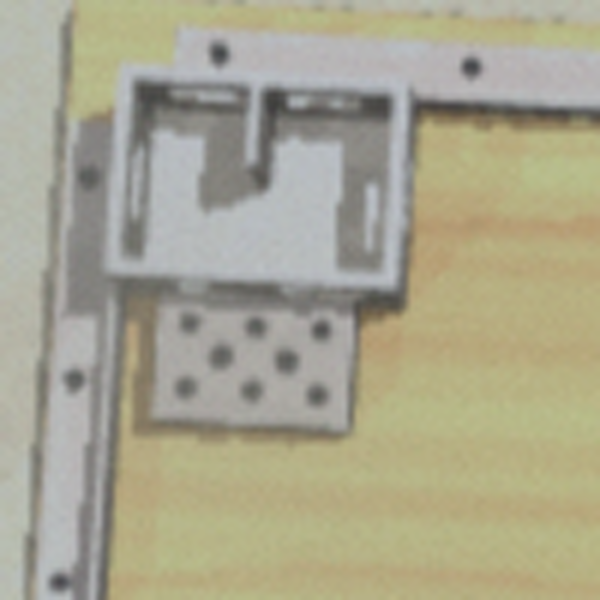

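View pics/scene5.png

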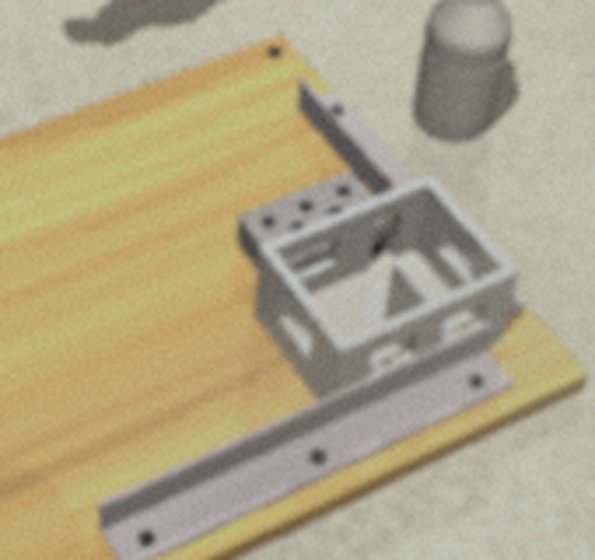

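Both pieces look right. The house rim corners are at crop (123,67), (412,78), (402,290) and (108,276). The block corners are at (157,305), (355,312), (350,430) and (150,420). I'll check the numbers.

```bash
python3 - <<'E'
from station import robot
from h import *
c=robot.camera_info("top")
W=lambda p,z:pix2world(crop2pix(p,6,(180,138)),z,c)
h=rect(W([(123,67),(412,78),(402,290),(108,276)],.078));print("house",h,"target",C-.04*XJ-.055*YJ)
print("jig err x,y",(h[0]-(C-.04*XJ-.055*YJ))@np.c_[XJ,YJ])
P=W([(157,305),(355,312),(350,430),(150,420)],.043);b=rect(P);print("block",b)
near=P[2:].mean(0)+.0254*XJ;print("block from near edge",near,"rel house jig x,y",(near-h[0])@np.c_[XJ,YJ],"want -.0654,0")
d=P[3]-P[2];print("near edge yaw",np.degrees(np.arctan2(-d[0],d[1])))
E
```

```text
house (array([0.685 , 0.0901]), np.float64(0.0799), np.float64(0.1094), array([-3.21, -2.81])) target [0.68390031 0.09119376]
jig err x,y [ 0.00116083 -0.00102864]
block (array([0.6175, 0.0968]), np.float64(0.0452), np.float64(0.0768), array([-2.77, -2.81]))
block from near edge [0.6203275 0.096422 ] rel house jig x,y [-0.06492918  0.0025887 ] want -.0654,0
near edge yaw -3.238571851770821
```

House and block are square and centred within measuring error (about 1 mm). To be sure of contact on the left fence I'll nudge the house gently in +y, then press the block lightly once more.

```bash
python3 - <<'E'
from station import robot
from h import *
H=np.array([.685,.0901]); st=H-.078*YJ
robot.move_ptp([*st,.14],[180,0,JY+90])
robot.move_linear([*st,.044],feed=.15); robot.wait(.1)
f0=np.mean([np.array(robot.get_contact_force()) for _ in range(5)],0)
print(push(robot,YJ,.020,.001,5.,f0,feed=.02))
e=np.array(robot.get_tool_pos())[:2]; print("contact YJ",e@YJ,"earlier .0624",robot.get_time_s())
robot.move_linear([*(e-.015*YJ),.044],feed=.08); robot.move_linear([*(e-.015*YJ),.14],feed=.25)
s=np.array([.5862,.0988])-.012*XJ
robot.move_ptp([*s,.12],[180,0,JY])
robot.move_linear([*s,.044],feed=.15); robot.wait(.1)
f0=np.mean([np.array(robot.get_contact_force()) for _ in range(5)],0)
print(push(robot,XJ,.016,.001,10.,f0,feed=.02))
e=np.array(robot.get_tool_pos())[:2]; print(e,e@XJ,"earlier .5795",robot.get_time_s())
robot.move_linear([*(e-.02*XJ),.044],feed=.08); robot.move_linear([*(e-.02*XJ),.12],feed=.25)
robot.move_ptp([.40,.02,.2],[180,0,JY]); print(robot.get_time_s())
p,d=robot.grab_frame("top")
cv2.imwrite("pics/t6.png",cv2.resize(cv2.convertScaleAbs(p[138:238,180:280,::-1],alpha=1.5),None,fx=6,fy=6,interpolation=cv2.INTER_CUBIC))
E
```

```text
(0.012000000000000004, [(1.0, 1.3), (2.0, 0.6), (3.0, 0.5), (4.0, 0.5), (5.0, 0.9), (6.0, 1.3), (7.0, -0.2), (8.0, 0.4), (9.0, 0.0), (10.0, -0.1), (11.0, 3.1), (12.0, 7.0)])
contact YJ 0.062122991872776354 earlier .0624 29.3333
(0.014000000000000005, [(1.0, -0.4), (2.0, -0.3), (3.0, -0.2), (4.0, 0.5), (5.0, 0.5), (6.0, 0.0), (7.0, -0.1), (8.0, 0.2), (9.0, -0.7), (10.0, 0.5), (11.0, 0.4), (12.0, 5.0), (13.0, 6.4), (14.0, 10.7)])
[0.5861703 0.0989674] 0.5795013641375724 earlier .5795 36.0583
37.7583
```

View pics/t6.png

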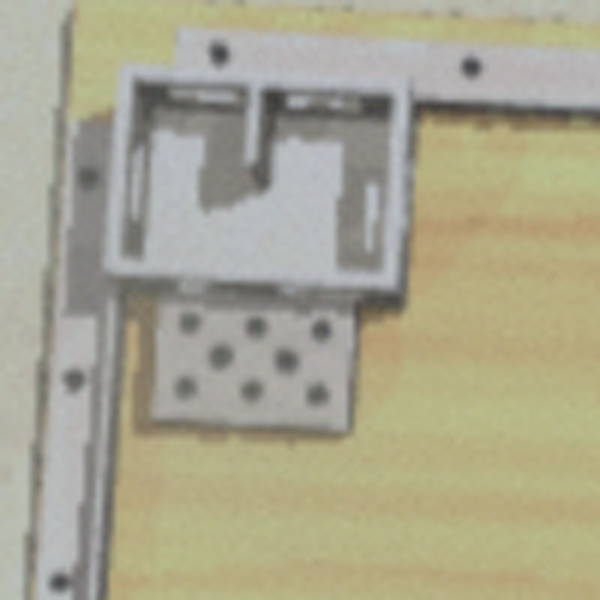

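Both contacts came back at the same positions as before, so the house touches both fences. The picture shows the block flat on the door wall (far edge from (157,305) to (355,312)). I'll hand it in.

```bash
python3 -c "
from station import robot
print(robot.finish_job())"
```

```text
the job is handed in; nothing more can be done
None
```

The job is handed in: the house sits square in the corner against both fences, and the block is flat against the door wall, about 3 mm left of its middle, after about 38 s of robot time.

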